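Empty the tilting token bin, latch it tipped and pin the catch

TASK

Empty the three steel tokens from the tilting bin into the wooden crate by pressing the bin's sprung lever bar down until the catch in the post snaps over it and holds the bin tipped by itself; how far down the catch sits differs from day to day, so press until you feel the solid stop and then ease off, without leaning hard on it. Only then take the locking pin out of its stand and push it fully home, upright, in the hole on top of the catch post. Leave the key ring, padlock, mug and oil can where they are.

Things in the scene. Friction and masses are not known exactly. Their poses are not given: they have to be found in the camera images.
- rig: Fixed frame of the tilting bin. Origin on the table midway between the two uprights; x along the pivot line (150 mm up), y from it to crate and catch post. Galvanised bin 156 (x) x 120 (y) x 50 mm deep, open lip at y = 60 mm. Lever on its -x side, at x = -120 mm, reaching to +y. Hollow catch post 66 x 72 mm, 220 mm tall, at x = -120, y = 190 to 262 mm, open to the lever's nose.
- bar (a point): Centre of the lever's press bar: level round steel bar 16 mm thick, 54 mm long, collar 22 mm at each end, along rig x; press on its top. At rest 200 mm above the table. It swings down 45 to 70 mm before the catch, hidden in the post at an unknown height, holds. Spring 3 to 7 N, bolt up to 5 N more near the end; solid stop 4 mm past the catching point; over 60 N is leaning too hard.
- pivot (a point): Point on the pivot line, level with the middle of the lever arm (rig x = -120 mm, y = 0, z = 150 mm). Bar centre in rig axes from here: y = 115 mm x cos(0.45 - q), z = 115 mm x sin(0.45 - q), q being joint bin.
- bin (a joint): Tip angle of bin and lever, rad: 0 at rest (bin level), growing as the bar goes down. The spring returns it to 0 unless the catch holds it, somewhere between 0.42 and 0.64.
- hole (a point): Centre of the mouth of the pin hole in the flat top of the catch post, 220 mm above the table; axes as the rig's. Vertical round hole 10 mm in diameter, 2 mm chamfer, through a 30 mm thick block into the hollow post. A pin in it blocks the catch bolt, so it must go in after the bin is caught.
- pin: Steel locking pin: shank 8 mm in diameter, 70 mm long, bevelled tip; collar 22 mm in diameter, 4 mm thick; round grip 16 mm in diameter, 30 mm tall; 104 mm in all. Origin at the tip, z up along the pin. Fully home, its collar lies on the hole's mouth. It starts upright in the stand, collar on the stand's top, grip 79 to 109 mm above the table.
- pin_tip (a point): The lower tip of the locking pin (same point as the pin's origin).
- stand: Dark steel block 60 x 60 x 75 mm, fixed on the table, with a vertical hole that holds the locking pin in the middle of its top. Origin under its centre. It stands to the robot's left or right of the rig.
- crate: Wooden crate, fixed, open above, 200 mm (x) by 165 mm (y), 75 mm tall, walls 8 mm, under the bin's lip. Origin under its centre; axes as the rig's.
- token0: Steel token, a disc 36 mm in diameter and 5 mm thick, lying in the bin. Origin at the centre of its underside.
- token1: Second steel token, the same.
- token2: Third steel token, the same.
- key_ring: Heavy iron key ring, 76 mm across, with three keys fanned out to +x; lies on the table near the robot. Origin at the ring's centre, on the table. Leave alone.
- padlock: Brass padlock lying flat, 50 x 55 x 24 mm with a steel shackle to +x. Origin under its body's centre. Leave alone.
- mug: White mug, 80 mm in diameter, 90 mm tall. Origin under its centre. Leave alone.
- oil: Grey can, 52 mm in diameter, 130 mm tall. Origin under its centre. Leave alone.
Not all that is in view belongs to the job. What is shaped like the token2 but turquoise is not meant.

How it is judged (in metres and radians):
On the way, in this order (a step that is already met when the one before it is completed fails the run):
1. the catch holds the bin tipped (more than 0.38 rad) with the robot off it, and the three tokens lie in the crate (value of joint bin above 0.38 rad and velocity of joint bin between -0.05 and 0.05 rad/s and contact force between each of the arm, the fingers and rig below 0.05 N and x of token0 in the frame of crate between -0.095 and 0.095 m and y of token0 in the frame of crate between -0.077 and 0.077 m and z of token0 in the frame of crate between 0 and 0.05 m and linear speed of each of token0, token1, token2 below 0.05 m/s and x of token1 in the frame of crate between -0.095 and 0.095 m and y of token1 in the frame of crate between -0.077 and 0.077 m and z of token1 in the frame of crate between 0 and 0.05 m and x of token2 in the frame of crate between -0.095 and 0.095 m and y of token2 in the frame of crate between -0.077 and 0.077 m and z of token2 in the frame of crate between 0 and 0.05 m), for 0.3 s.
2. then the locking pin is fully home in the catch post's hole (z of pin_tip in the frame of hole below -0.064 m and horizontal distance between pin_tip and hole below 0.006 m and angle between pin's own z axis and vertical below 0.12 rad and value of joint bin above 0.38 rad and velocity of joint bin between -0.05 and 0.05 rad/s), for 0.2 s.
At the end, for the whole second after the job is handed in: Bin held tipped by its catch, still (joint above 0.38 rad); three tokens at rest inside the crate, under 50 mm above the table; pin released, at rest in the post's hole, tip 64 mm or more below the mouth, within 6 mm of its axis, tilt under 0.12 rad (all of step 2 and x of token0 in the frame of crate between -0.095 and 0.095 m and y of token0 in the frame of crate between -0.077 and 0.077 m and z of token0 in the frame of crate between 0 and 0.05 m and linear speed of each of token0, token1, token2 below 0.05 m/s and x of token1 in the frame of crate between -0.095 and 0.095 m and y of token1 in the frame of crate between -0.077 and 0.077 m and z of token1 in the frame of crate between 0 and 0.05 m and x of token2 in the frame of crate between -0.095 and 0.095 m and y of token2 in the frame of crate between -0.077 and 0.077 m and z of token2 in the frame of crate between 0 and 0.05 m and linear speed of pin below 0.03 m/s); the robot touches nothing.
It fails at once if the robot leans on the rig with more than 60 N (contact force between any of the fingers, the arm and rig above 60 N).
It fails at once if the key ring, padlock, mug or oil can is moved more than 30 mm (distance of any of key_ring, padlock, mug, oil from where it was at the start of the episode above 0.03 m).
It also fails if it takes over 58 s, if anything falls off the work surface, if the arm or the gripper's body presses on something with over 40 N, if the wrist force passes 120 N, or if a joint passes its speed limit or range.

ROBOT

A 7-joint arm with a two-finger parallel gripper is mounted at the origin on the work surface. World frame = base frame: x ahead of the robot, y to its left, z up, the work surface at z = 0. Lengths are in mm, angles in rad, forces in N, time in s.
With the tool pointing down it reaches from about 400 to 900 mm from the base axis. Payload 5.5 kg.
Tool frame: the origin (TCP) lies midway between the tips of the shut fingers; the grasp point (between the pads) lies robot.pinch_z behind it (robot.pinch_z is the distance from the TCP to the grasp point, in mm); z points along the fingers, y is the line along which they close (so a half turn about z gives the same grasp; the last joint's range is limited). The gripper opens to 92 mm and grips with 3 to 60 N. Pads are 19 mm wide; open, the fingers measure 130 mm over their backs; the gripper's body (75 mm by 190 mm) begins 47 mm behind the grasp point.
Start: joints at [-0.916, 0.501, -0.427, 1.55, 0.221, 1.138, -0.21], TCP at [248.167, 600.76, 226.729] pointing down, gripper open.
Joint ranges: [-2.88, 2.88], [-0.31, 2.03], [-1.54, 1.56], [0.2, 2.42], [-1.41, 4.55], [0.19, 2.02], [-2.57, 2.57]. Speed limits (rad/s): [2.57, 2.57, 3.14, 3.14, 3.14, 3.14, 3.14].

INTERFACE

Orientations are given as a 3x3 rotation matrix whose columns are the frame's x, y, z axes.
In Python, from station import robot gives the robot as it stands. The module is installed in compiled form; this text tells all that it offers.
- The arm moves only by the shell command python3 -m handwheel 'ROWS' [FORCE]. ROWS is JSON, a list of rows, each a list of 3 entries, a list of its own where there are three numbers: the finger opening in cm, from 0 to 9.18, then the shift along the world's x, y, z in cm, then the turn, a rotation vector about the world's x, y, z in degrees. A call has 1 to 10 rows; each row is the pose to reach, as a shift and turn from the pose commanded when the call began; what a row does not reach only later rows make up. A row lasts 1/12 s, in which the tool goes at most 41.7 mm and 7.16 degrees, less where a joint would pass 70% of its speed; a pose out of reach is approached as far as the arm can. A call with a gripper value outside its range is refused whole. The fingers move at their own pace and stop on an object; FORCE is the grip in N (left out, the last holds). Time passes only in rows, so rows that repeat a pose let the fingers close. It gives the time, the measured TCP pose, the force, the opening and the grip force at its end, in the units of the state.
- robot.sense(): the state, without advancing time (a new reading comes with each control period).
- robot.grab_frame(name): name is "side" or "top"; returns a dict with "frame" (480x640x3 uint8, red, green, blue), "camera_matrix" (3x3 intrinsics, pixels), "camera_from_world" (4x4, takes a point from world to camera coordinates). Camera axes: x right, y down, z forward; pixel columns grow to the right and rows downward; lengths in mm; the calibration is good to about 2 mm. A picture is of the moment at which its call begins. There is no depth.
- robot.job_done(): hands the job in; it is judged then, once.
Trained networks look in a picture, given as the dict that the camera call returned (one of the last four; its "shot" number tells which), for a name from the list of things; names that differ only in an ending like _2 or _b are one class to them, and where a whole thing is asked for, a point or a joint stands for the part that bears it (a point fixed in the world has none). Each returns a list of dicts, best first, with "p" (0 to 1); they miss things now and then, are a little off and sometimes report something else, mostly with a low value. They report only what shows in the picture. A call takes as long as a camera call. They do not tell look-alikes from the thing itself.
- robot.look_for(query, picture): "box" ([left, top, right, bottom] in pixels, round what is visible of it).
- robot.pinpoint(query, picture): "location" ([column, row] in pixels: a listed point, or the origin of a listed thing).
The state is a dict: "t": time; "qpos": joint angles; "qd": joint speeds; "tau": joint torques, N m; "position": TCP position; "tcp_rot": TCP orientation; "wrist_force": force on the tool from outside, world axes, zero at the start; "moment": the same for the moment, N m; "width": finger opening in mm; "grip_force": force on a finger pad.
Only numpy, scipy, OpenCV 4.12 (cv2) and the standard library are available. Lean on these libraries where they do the work, as an engineer would, in place of code of your own. Each camera call takes 0.05 s, during which the arm holds its last target. There are 200 camera calls.

## Working session

There is one attempt and no reset: what is moved stays moved. The work goes in short steps, Python scripts to look and compute and a shell command to move; the robot and the scene stay as the last step left them, time stands still between calls to the robot, and variables do not carry over. Pictures are saved under pics/ and viewed, at most 10 in all, crops included, and the job is handed in when it is done.

```bash
mkdir -p pics
cat > h.py <<'E'
import numpy as np, cv2
from station import robot
def tri(obs):
    A=[];b=[]
    for f,(u,v) in obs:
        P=f["camera_matrix"]@np.array(f["camera_from_world"])[:3]
        for r,c in((0,u),(1,v)):
            q=P[r]-c*P[2];A.append(q[:3]);b.append(-q[3])
    A=np.array(A);b=np.array(b);s=np.linalg.norm(A,axis=1);A/=s[:,None];b/=s
    x,*_=np.linalg.lstsq(A,b,rcond=None);return x,np.abs(A@x-b).max()
def onz(f,uv,z):
    P=f["camera_matrix"]@np.array(f["camera_from_world"])[:3]
    A=np.array([P[0]-uv[0]*P[2],P[1]-uv[1]*P[2]]);return np.linalg.solve(A[:,:2],-A[:,3]-A[:,2]*z)
def proj(f,p):
    q=f["camera_matrix"]@(np.array(f["camera_from_world"])@np.r_[p,1])[:3];return q[:2]/q[2]
E
python3 - <<'E'
from h import *
np.set_printoptions(precision=1,suppress=True)
s=robot.grab_frame("side");t=robot.grab_frame("top")
cv2.imwrite("pics/a.png",s["frame"][:,:,::-1]);cv2.imwrite("pics/b.png",t["frame"][:,:,::-1])
for n in["rig","bar","pivot","hole","pin","stand","crate","token0","key_ring","padlock","mug","oil"]:
    L=[robot.pinpoint(n,f)[:4] for f in(s,t)]
    for k,l in zip("st",L):print(n,k,[(round(d["p"],2),np.round(d["location"],0)) for d in l])
    if L[0] and L[1]:print("   ",*tri([(s,L[0][0]["location"]),(t,L[1][0]["location"])]))
q=robot.sense();print(robot.pinch_z,q)
E
```

```text
rig s [(0.57, array([363., 310.]))]
rig t [(0.73, array([175., 229.])), (0.56, array([396., 224.]))]
    [  941.5   709.  -1462.5] 167.66396615305212
bar s [(0.57, array([306., 264.]))]
bar t []
pivot s [(0.55, array([330., 302.]))]
pivot t [(0.81, array([414., 271.]))]
    [ 521.9 -159.8  145.2] 0.6846847566937413
hole s [(0.85, array([283., 228.]))]
hole t [(0.77, array([316., 288.]))]
    [479.4  52.  221.2] 4.501563568471568
pin s []
pin t [(0.66, array([184., 295.])), (0.5, array([128., 276.])), (0.38, array([316., 288.])), (0.19, array([421., 238.]))]
stand s [(0.58, array([252., 201.])), (0.23, array([287., 227.]))]
stand t [(0.95, array([186., 295.])), (0.69, array([316., 287.]))]
    [466.4 364.2   5.6] 0.3575253535124716
crate s [(0.97, array([346., 285.]))]
crate t [(0.79, array([356., 235.]))]
    [616.3 -46.5   3.9] 2.029510864929648
token0 s [(0.65, array([386., 273.])), (0.64, array([424., 293.])), (0.57, array([412., 335.])), (0.52, array([360., 278.]))]
token0 t [(0.77, array([397., 218.])), (0.65, array([419., 239.])), (0.58, array([442., 202.])), (0.56, array([398.
[... 238 characters left out ...]
ug s [(0.7, array([293., 184.]))]
mug t [(0.64, array([176., 226.]))]
    [628.9 401.2 -10.7] 5.495853187303396
oil s [(0.95, array([252., 168.]))]
oil t [(0.76, array([125., 276.])), (0.24, array([432., 338.]))]
    [512.6 516.7  -2.5] 1.864734119483046
18.8 {'t': 1.3, 'qpos': array([-0.9,  0.5, -0.4,  1.6,  0.2,  1.1, -0.2]), 'qd': array([ 0.,  0., -0., -0.,  0.,  0., -0.]), 'tau': array([  0. , -56.6,  -5.8, -27.9,  -0.1,   0. ,   0. ]), 'position': array([248.2, 600.8, 226.7]), 'tcp_rot': array([[-0.9,  0.4, -0. ],
       [ 0.4,  0.9,  0. ],
       [ 0. ,  0. , -1. ]]), 'wrist_force': array([0.4, 0.8, 0.8]), 'moment': array([-0., -0., -0.]), 'grip_force': 0.0, 'width': 91.55481960346297}
```

View pics/a.png

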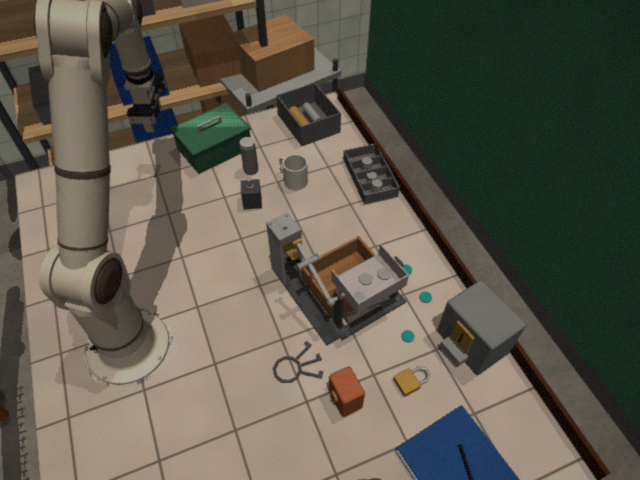

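View pics/b.png

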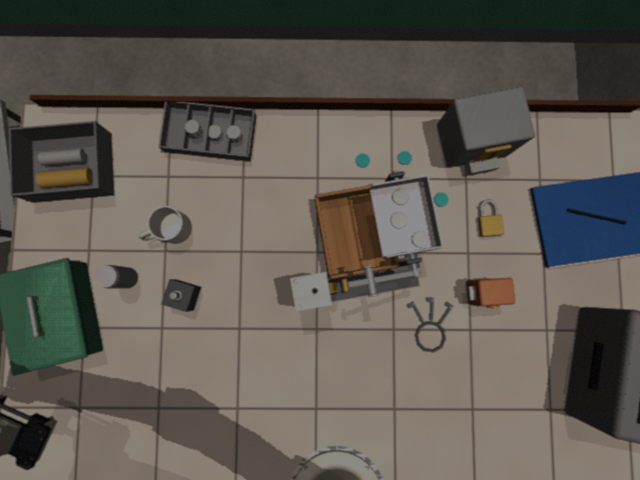

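Run:
```python
from h import *
s=cv2.imread("pics/a.png");t=cv2.imread("pics/b.png")
R=lambda i,x,y,w,h,k:cv2.resize(i[y:y+h,x:x+w],None,fx=k,fy=k,interpolation=cv2.INTER_CUBIC)
cv2.imwrite("pics/c.png",np.hstack([R(t,285,235,80,100,5),R(s,260,205,80,100,5)]))
cv2.imwrite("pics/d.png",np.hstack([R(t,160,270,50,50,8),R(s,235,170,50,50,8)]))
cv2.imwrite("pics/e.png",R(t,325,170,130,130,4.5))
```

```text
(no output)
```

View pics/c.png

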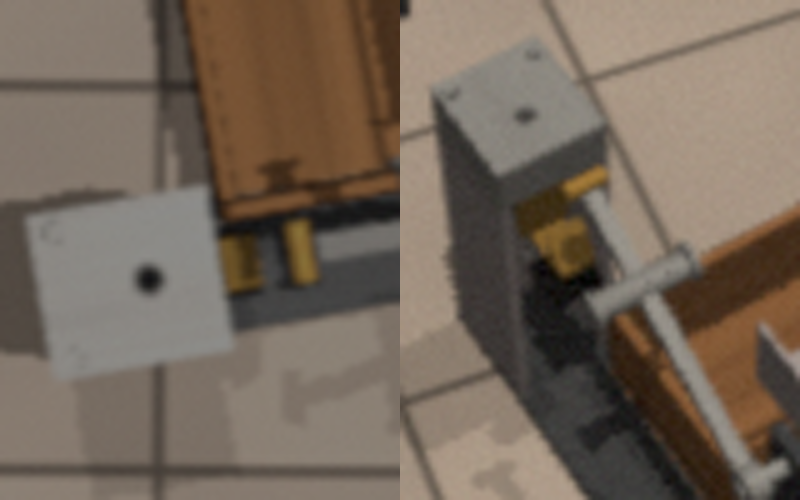

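View pics/d.png

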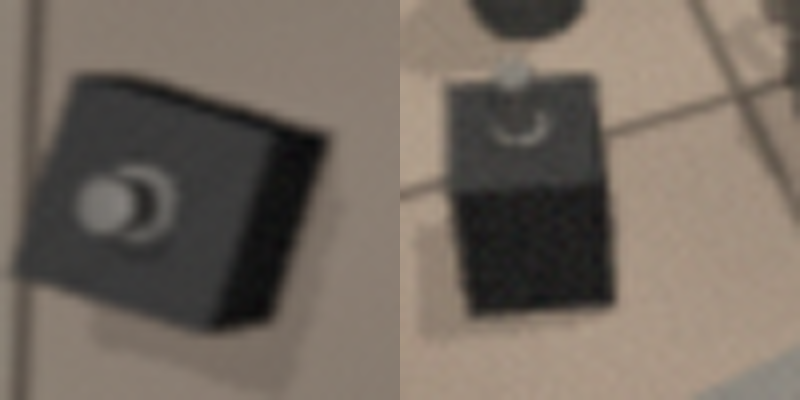

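View pics/e.png

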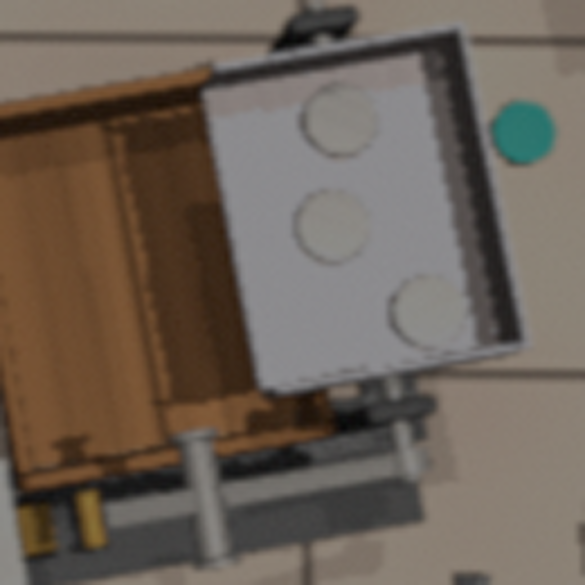

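Run:
```python
from h import *
np.set_printoptions(precision=1,suppress=True)
s=robot.grab_frame("side");t=robot.grab_frame("top")
for n,a,b,z in[("hole",(284.6,227.6),(314.4,290.4),220),("bar",(308.2,261.2),(370.2,280.3),204),("collar",(249.4,184.8),(178.2,294.8),79),("grip",(248.8,178.3),(172.6,295.3),109)]:
    print(n,*tri([(s,a),(t,b)]),onz(s,a,z),onz(t,b,z))
c=lambda X,Y:(285+(X+.5)/5-.5,235+(Y+.5)/5-.5)
C=[onz(t,c(*p),220) for p in((28,215),(208,185),(233,348),(58,382))]
print(C,np.mean(C,0),[np.linalg.norm(C[i]-C[i-1]) for i in range(4)])
b=lambda X,Y:(325+(X+.5)/4.5-.5,170+(Y+.5)/4.5-.5)
print([onz(t,b(*p),206) for p in((197,434),(213,562))])
d=lambda X,Y:(160+(X+.5)/8-.5,270+(Y+.5)/8-.5)
print([onz(t,d(*p),75) for p in((80,75),(275,135),(212,330),(18,270))])
```

```text
hole [479.5  54.5 219.1] 0.42737732167051945 [479.7  53.7] [479.1  54.7]
bar [500.9 -58.2 202.2] 0.8216042402663675 [501.3 -59.6] [500.1 -57.7]
collar [466.4 360.   88.1] 0.5955112028958638 [467.5 368.8] [466.8 362.4]
grip [467.  364.9 112.4] 1.0023108154996976 [468.6 367.8] [466.  366.2]
[array([503.9, 102.8]), array([516.3,  31.5]), array([452.3,  21.3]), array([438.5,  90.1])] [477.8  61.5] [np.float64(66.58192265279978), np.float64(72.35006869927271), np.float64(64.85837979528004), np.float64(70.1401469275963)]
[array([528.7, -54. ]), array([471.7, -60.9])]
[array([502.5, 384.6]), array([485.9, 328.6]), array([430.9, 344.4]), array([447.4, 399.7])]
```

```bash
python3 - <<'E'
from h import *
R=robot.sense()["tcp_rot"];print(R,np.degrees(np.arctan2(R[1,1],R[0,1])))
E
python3 -m handwheel '[[0,[0,0,4],[0,0,0]],[0,[2,-4,7],[0,0,-7]],[0,[4,-8,8],[0,0,-14]],[0,[5,-12,8],[0,0,-20]],[0,[7,-16,8],[0,0,-25]],[0,[8,-20,8],[0,0,-30]],[0,[10,-24,8],[0,0,-35]],[0,[11,-28,8],[0,0,-40]],[0,[13,-32,8],[0,0,-40]],[0,[13,-32,8],[0,0,-40]]]' 20
```

```text
[[-9.24206114e-01  3.81894040e-01 -2.85683631e-05]
 [ 3.81894040e-01  9.24206114e-01 -1.53130115e-05]
 [ 2.05551081e-05 -2.50624664e-05 -9.99999999e-01]] 67.54894670698641
t: 2.23
position: [380.0, 275.6, 307.0]
tcp_rot: [[-0.458, 0.889, 0.001], [0.889, 0.458, -0.002], [-0.002, 0.001, -1.0]]
wrist_force: [0.2, 0.4, 0.3]
width: 29.9
grip_force: 0.0
```

```bash
python3 -m handwheel '[[0,[1.5,-4,0],[0,0,-4]],[0,[3,-8,0],[0,0,-8]],[0,[4.5,-12,0],[0,0,-12]],[0,[6,-16,0],[0,0,-17]],[0,[7.5,-20,0],[0,0,-17]],[0,[9,-24,0],[0,0,-17]],[0,[10.5,-28,0],[0,0,-17]],[0,[12,-32,0],[0,0,-17]],[0,[12.2,-33.6,-2],[0,0,-17]],[0,[12.2,-33.6,-5],[0,0,-17]]]'
python3 -m handwheel '[[0,[0,0,0],[0,0,0]],[0,[0,0,0],[0,0,0]]]'
python3 - <<'E'
from h import *
s=robot.grab_frame("side");cv2.imwrite("pics/f.png",cv2.resize(s["frame"][180:300,230:390,::-1],None,fx=5,fy=5,interpolation=3))
E
```

```text
t: 3.07
position: [503.5, -62.8, 259.3]
tcp_rot: [[-0.174, 0.985, 0.008], [0.985, 0.174, -0.003], [-0.005, 0.008, -1.0]]
wrist_force: [0.7, -0.5, -0.8]
width: 0.1
grip_force: 0.0
t: 3.23
position: [498.8, -54.7, 255.7]
tcp_rot: [[-0.183, 0.983, -0.004], [0.983, 0.183, 0.001], [0.001, -0.004, -1.0]]
wrist_force: [-0.4, 0.6, 1.3]
width: 0.6
grip_force: 0.0
```

View pics/f.png

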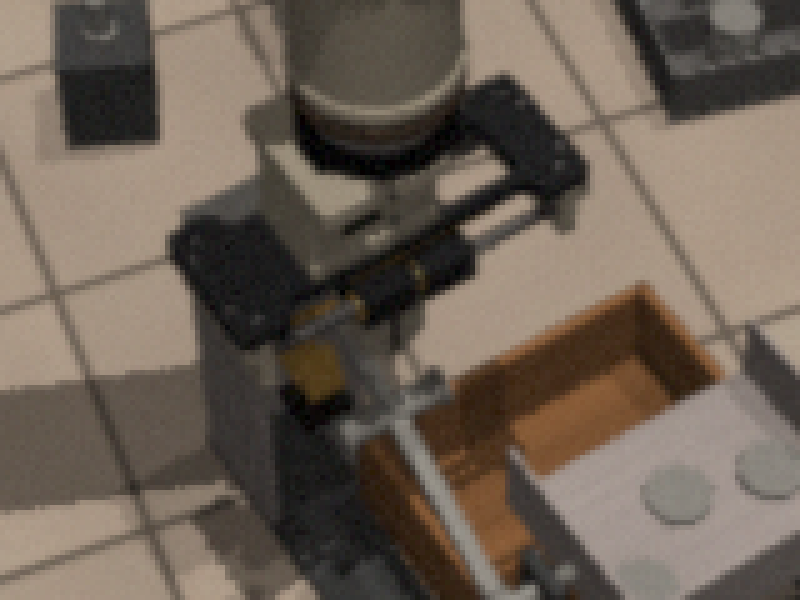

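```bash
python3 -m handwheel '[[0,[0,0,-2],[0,0,0]],[0,[0,0,-3.5],[0,0,0]],[0,[0,0,-4.3],[0,0,0]],[0,[0,0.1,-5],[0,0,0]],[0,[0,0.2,-5.6],[0,0,0]],[0,[0,0.3,-6.2],[0,0,0]],[0,[-0.1,0.4,-6.8],[0,0,0]],[0,[-0.1,0.5,-7.4],[0,0,0]],[0,[-0.1,0.6,-8],[0,0,0]],[0,[-0.1,0.6,-8.5],[0,0,0]]]'
python3 -m handwheel '[[0,[0,0,0],[0,0,0]],[0,[0,0,-0.2],[0,0,0]],[0,[0,0,-0.4],[0,0,0]]]'
```

```text
t: 4.12
position: [500.0, -47.4, 172.1]
tcp_rot: [[-0.185, 0.983, 0.002], [0.983, 0.185, 0.002], [0.001, 0.002, -1.0]]
wrist_force: [0.1, 4.0, 6.1]
width: 0.3
grip_force: 2.9
t: 4.37
position: [499.8, -48.2, 168.4]
tcp_rot: [[-0.184, 0.983, 0.001], [0.983, 0.184, 0.001], [0.001, 0.002, -1.0]]
wrist_force: [-0.6, 3.6, 5.2]
width: 0.4
grip_force: 2.8
```

```bash
python3 -m handwheel '[[0,[0,0,-0.2],[0,0,0]],[0,[0,0,-0.4],[0,0,0]],[0,[0,0,-0.5],[0,0,0]]]'|egrep 'pos|force'
```

```text
position: [499.8, -48.1, 163.3]
wrist_force: [-0.7, 4.9, 6.0]
grip_force: 2.8
```

```bash
python3 -m handwheel '[[0,[0,0,-0.2],[0,0,0]],[0,[0,0,-0.3],[0,0,0]]]'|egrep 'pos|force'
```

```text
position: [499.8, -47.9, 160.5]
wrist_force: [-1.5, 4.3, 6.8]
grip_force: 3.5
```

```bash
python3 -m handwheel '[[0,[0,0,-0.2],[0,0,0]],[0,[0,0,-0.3],[0,0,0]]]'|egrep 'pos|force'
```

```text
position: [499.8, -47.7, 157.6]
wrist_force: [-0.6, 5.9, 8.1]
grip_force: 3.8
```

```bash
python3 -m handwheel '[[0,[0,0,-0.2],[0,0,0]],[0,[0,0,-0.3],[0,0,0]]]'|egrep 'pos|force'
```

```text
position: [499.7, -47.6, 154.6]
wrist_force: [-1.7, 5.0, 8.1]
grip_force: 4.0
```

```bash
python3 -m handwheel '[[0,[0,0,-0.2],[0,0,0]],[0,[0,0,-0.2],[0,0,0]]]'|egrep 'pos|force'
```

```text
position: [499.7, -47.6, 152.4]
wrist_force: [-1.0, 4.6, 6.6]
grip_force: 3.3
```

```bash
python3 -m handwheel '[[0,[0,0,-0.2],[0,0,0]],[0,[0,0,-0.2],[0,0,0]]]'|egrep 'pos|force'
```

```text
position: [499.7, -47.8, 150.4]
wrist_force: [-0.6, 3.9, 4.6]
grip_force: 2.7
```

```bash
python3 -m handwheel '[[0,[0,0,-0.2],[0,0,0]],[0,[0,0,-0.2],[0,0,0]]]'|egrep 'pos|force'
```

```text
position: [499.7, -48.0, 148.3]
wrist_force: [0.3, 4.2, 5.2]
grip_force: 2.6
```

```bash
python3 -m handwheel '[[0,[0,0,-0.1],[0,0,0]],[0,[0,0,-0.2],[0,0,0]]]'|egrep 'pos|force'
```

```text
position: [499.8, -48.0, 146.5]
wrist_force: [0.6, 3.7, 5.0]
grip_force: 2.6
```

```bash
python3 -m handwheel '[[0,[0,0,-0.1],[0,0,0]],[0,[0,0,-0.1],[0,0,0]]]'|egrep 'pos|force'
```

```text
position: [499.6, -48.9, 145.1]
wrist_force: [0.9, 2.0, 2.9]
grip_force: 1.2
```

```bash
python3 -m handwheel '[[0,[0,0,-0.1],[0,0,0]],[0,[0,0,-0.1],[0,0,0]]]'|egrep 'pos|force'
```

```text
position: [499.6, -49.2, 144.1]
wrist_force: [-0.8, 2.3, 6.7]
grip_force: 3.1
```

```bash
python3 -m handwheel '[[0,[0,0,-0.1],[0,0,0]],[0,[0,0,-0.1],[0,0,0]]]'|egrep 'pos|force'
```

```text
position: [499.6, -49.2, 143.1]
wrist_force: [-0.9, 3.2, 5.2]
grip_force: 3.1
```

```bash
python3 -m handwheel '[[0,[0,0,-0.1],[0,0,0]],[0,[0,0,-0.1],[0,0,0]]]'|egrep 'pos|force'
```

```text
position: [499.7, -49.3, 142.1]
wrist_force: [-0.0, 2.1, 7.3]
grip_force: 3.1
```

```bash
python3 -m handwheel '[[0,[0,0,-0.1],[0,0,0]],[0,[0,0,-0.1],[0,0,0]]]'|egrep 'pos|force'
```

```text
position: [499.7, -49.4, 141.2]
wrist_force: [-0.0, 3.0, 6.2]
grip_force: 3.1
```

```bash
python3 -m handwheel '[[0,[0,0,-0.1],[0,0,0]],[0,[0,0,-0.1],[0,0,0]]]'|egrep 'pos|force'
python3 - <<'E'
from h import *
s=robot.grab_frame("side");cv2.imwrite("pics/g.png",cv2.resize(s["frame"][200:320,250:410,::-1],None,fx=5,fy=5,interpolation=3))
E
```

```text
position: [499.7, -49.4, 140.5]
wrist_force: [-2.2, 2.0, 9.6]
grip_force: 4.5
```

View pics/g.png

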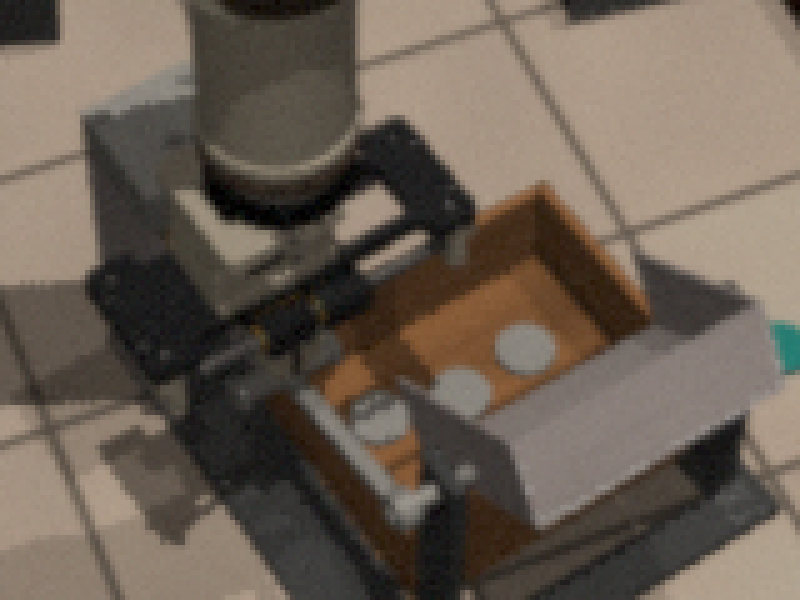

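The side view shows the three tokens already in the crate (around 525,348; 460,392; 380,415 in the crop). The bar is almost fully down, and the force is starting to rise.

```bash
python3 -m handwheel '[[0,[0,0,-0.1],[0,0,0]],[0,[0,0,-0.1],[0,0,0]]]'|egrep 'pos|force'
```

```text
position: [499.8, -49.4, 140.1]
wrist_force: [-3.4, 1.9, 14.6]
grip_force: 7.4
```

```bash
python3 -m handwheel '[[0,[0,0,-0.1],[0,0,0]],[0,[0,0,-0.1],[0,0,0]]]'|egrep 'pos|force'
```

```text
position: [499.8, -49.4, 139.7]
wrist_force: [-5.2, 2.2, 20.9]
grip_force: 10.1
```

Solid stop felt at z ≈ 140. Easing off.

```bash
python3 -m handwheel '[[0,[0,0,0.3],[0,0,0]],[0,[0,0,0.6],[0,0,0]],[0,[0,0,0.9],[0,0,0]],[0,[0,0,1.2],[0,0,0]],[0,[0,0,1.8],[0,0,0]],[0,[0,0,1.8],[0,0,0]]]'|egrep 'pos|force|t:'
```

```text
t: 7.67
position: [499.4, -49.9, 156.4]
tcp_rot: [[-0.183, 0.983, 0.001], [0.983, 0.183, -0.0], [-0.001, 0.001, -1.0]]
wrist_force: [-0.2, -0.5, -0.2]
grip_force: 0.0
```

```bash
python3 -m handwheel '[[0,[0,0,3],[0,0,0]],[0,[0,0,6],[0,0,0]],[0,[0,0,9],[0,0,0]],[0,[0,0,13],[0,0,0]],[0,[0,0,15],[0,0,0]],[0,[0,4,15],[0,0,0]],[0,[0,8,15],[0,0,0]],[0,[0,12,15],[0,0,0]],[0,[0,16,15],[0,0,0]],[0,[0,20,15],[0,0,0]]]'|egrep 'pos|force|t:'
python3 - <<'E'
from h import *
s=robot.grab_frame("side");t=robot.grab_frame("top");a=s["frame"][200:330,250:410,::-1];b=t["frame"][170:300,290:450,::-1]
cv2.imwrite("pics/i.png",cv2.resize(np.vstack([a,b]),None,fx=2.3,fy=2.3,interpolation=3))
E
```

```text
t: 8.5
position: [498.8, 152.1, 305.7]
tcp_rot: [[-0.182, 0.983, 0.0], [0.983, 0.182, -0.0], [-0.0, 0.0, -1.0]]
wrist_force: [0.9, 0.0, -0.3]
grip_force: 0.0
```

View pics/i.png

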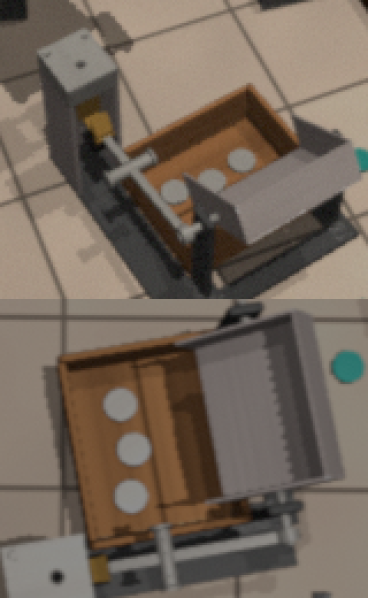

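The bin is held with nothing on it. The bolt at (97,125) sits over the lever nose, and all three tokens lie in the crate. Next is the pin at (466, 364).

```bash
python3 -m handwheel '[[5,[-0.6,4,0],[0,0,0]],[5,[-1.2,8,0],[0,0,0]],[5,[-1.8,12,0],[0,0,0]],[5,[-2.4,16,-1],[0,0,0]],[5,[-3.2,20,-4],[0,0,0]],[5,[-3.2,21.2,-8],[0,0,0]],[5,[-3.2,21.2,-12],[0,0,0]],[5,[-3.2,21.2,-15],[0,0,0]],[5,[-3.2,21.2,-16],[0,0,0]],[5,[-3.2,21.2,-16],[0,0,0]]]'
python3 - <<'E'
from h import *
s=robot.grab_frame("side");t=robot.grab_frame("top")
print(robot.sense()["position"])
p=robot.sense()["position"];u,v=proj(s,[466.5,364.5,109]).astype(int);u2,v2=proj(t,[466.5,364.5,109]).astype(int)
print(proj(s,p),proj(t,p),u,v,u2,v2)
cv2.imwrite("pics/j.png",cv2.resize(np.hstack([s["frame"][v-40:v+40,u-40:u+40,::-1],t["frame"][v2-40:v2+40,u2-40:u2+40,::-1]]),None,fx=5,fy=5,interpolation=3))
E
```

```text
t: 9.43
position: [465.3, 360.2, 142.1]
tcp_rot: [[-0.183, 0.983, -0.006], [0.983, 0.183, -0.005], [-0.004, -0.007, -1.0]]
wrist_force: [0.8, -0.5, 1.7]
width: 49.9
grip_force: 0.0
[468.35159148 362.60845429 146.99112296]
[247.9077488  170.78196125] [169.05363776 294.39661869] 248 179 173 295
```

View pics/j.png

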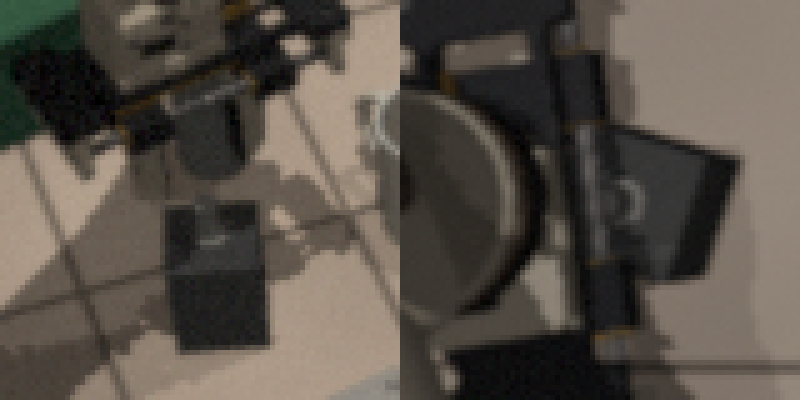

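The gripper is centred above the pin: grip at (207,195), stand below it. Descending and gripping.

```bash
python3 -m handwheel '[[5,[-0.2,0.2,-2],[0,0,0]],[5,[-0.2,0.2,-4],[0,0,0]],[5,[-0.2,0.2,-5.3],[0,0,0]],[5,[-0.2,0.2,-6.1],[0,0,0]],[5,[-0.2,0.2,-6.1],[0,0,0]],[5,[-0.2,0.2,-6.1],[0,0,0]]]'
python3 -m handwheel '[[0.8,[0,0,0],[0,0,0]],[0.8,[0,0,0],[0,0,0]],[0.8,[0,0,0],[0,0,0]],[0.8,[0,0,0],[0,0,0]],[0.8,[0,0,0],[0,0,0]],[0.8,[0,0,0],[0,0,0]]]' 30
```

```text
t: 10.03
position: [465.9, 364.9, 85.7]
tcp_rot: [[-0.183, 0.983, 0.001], [0.983, 0.183, 0.001], [0.0, 0.001, -1.0]]
wrist_force: [1.0, -0.4, 0.8]
width: 50.0
grip_force: 0.0
t: 10.53
position: [465.5, 364.9, 85.0]
tcp_rot: [[-0.183, 0.983, 0.001], [0.983, 0.183, 0.0], [0.0, 0.001, -1.0]]
wrist_force: [1.2, 0.7, 0.1]
width: 15.2
grip_force: 30.1
```

```bash
python3 -m handwheel '[[0.8,[0,0,1],[0,0,0]],[0.8,[0,0,4],[0,0,0]],[0.8,[0,0,8],[0,0,0]],[0.8,[0,0,12],[0,0,0]],[0.8,[0,0,16],[0,0,0]],[0.8,[0,0,20],[0,0,0]],[0.8,[0,0,24],[0,0,0]],[0.8,[0,-4,24],[0,0,0]],[0.8,[0.2,-8,24],[0,0,0]],[0.8,[0.4,-12,24],[0,0,0]]]'
python3 -m handwheel '[[0.8,[0,-4,0],[0,0,0]],[0.8,[0.2,-8,0],[0,0,0]],[0.8,[0.5,-11,0],[0,0,0]],[0.8,[0.5,-11,0],[0,0,0]],[0.8,[0.5,-11,0],[0,0,0]]]'
python3 - <<'E'
from h import *
np.set_printoptions(precision=1,suppress=True)
s=robot.grab_frame("side");t=robot.grab_frame("top")
p=robot.sense()["position"];print(p,proj(s,p-[0,0,80]),proj(t,p-[0,0,80]),proj(s,p))
u,v=proj(s,p-[0,0,50]).astype(int);print(u,v)
for n in("pin_tip","hole"):print(n,[[(round(d["p"],2),d["location"]) for d in robot.pinpoint(n,f)[:3]] for f in(s,t)])
a=s["frame"][v-35:v+65,u-50:u+50,::-1]
cv2.imwrite("pics/k.png",cv2.resize(a,None,fx=6,fy=6,interpolation=3))
E
```

```text
t: 11.37
position: [468.6, 244.0, 326.3]
tcp_rot: [[-0.185, 0.983, 0.001], [0.983, 0.185, 0.001], [0.001, 0.002, -1.0]]
wrist_force: [1.7, 0.3, -1.0]
width: 15.0
grip_force: 30.0
t: 11.78
position: [474.1, 132.6, 325.5]
tcp_rot: [[-0.179, 0.984, 0.0], [0.984, 0.179, 0.0], [0.0, 0.0, -1.0]]
wrist_force: [1.1, 0.5, -0.6]
width: 15.3
grip_force: 30.0
[473.8 135.8 325.2] [271.5 200.2] [272.2 292.9] [269.2 179.4]
270 192
pin_tip [[(0.67, [271.4, 199.8]), (0.24, [324.9, 283.7])], []]
hole [[(0.72, [285.6, 227.2])], [(0.72, [315.1, 286.2])]]
```

View pics/k.png

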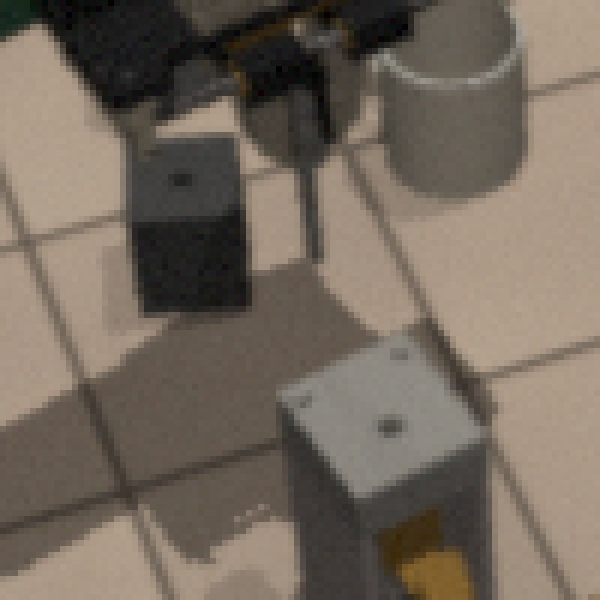

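Run:
```python
from h import *
np.set_printoptions(precision=1,suppress=True)
s=robot.grab_frame("side");t=robot.grab_frame("top")
b=cv2.cvtColor(cv2.imread("pics/b.png"),cv2.COLOR_BGR2RGB);a=cv2.cvtColor(cv2.imread("pics/a.png"),cv2.COLOR_BGR2RGB)
def dark(img,u,v,r):
    g=img.astype(float).mean(2);u0,v0=int(round(u)),int(round(v))
    w=g[v0-r:v0+r+1,u0-r:u0+r+1];ref=np.median(w);m=np.clip(ref-w-.25*(ref-w.min()),0,None)
    yy,xx=np.mgrid[v0-r:v0+r+1,u0-r:u0+r+1];return np.array([(m*xx).sum(),(m*yy).sum()])/m.sum()
P=np.array([465.5,364.9,75])
for n,f,h in(("side",s,(284.6,227.6)),("top",t,(314.4,290.4))):
    st=dark(f["frame"],*proj(f,P),4); ho=dark(a if n=="side" else b,*h,4)
    if n=="side": print("hole now",dark(f["frame"],*h,4))
    print(n,st,proj(f,P),onz(f,st,75),ho,onz(f,ho,220))
```

```text
hole now [284.6 227.7]
side [249.7 186.6] [249.3 186.7] [466.7 364.9] [284.6 227.7] [479.5  53.4]
top [174.  297.4] [177.6 295.4] [460.9 372.8] [314.4 290.4] [479.   54.7]
```

```bash
python3 -m handwheel '[[0.8,[0.2,-3,0],[0,0,0]],[0.8,[0.4,-6,-0.5],[0,0,0]],[0.8,[0.5,-8,-1.2],[0,0,0]],[0.8,[0.5,-8.1,-1.7],[0,0,0]],[0.8,[0.5,-8.1,-1.7],[0,0,0]],[0.8,[0.5,-8.1,-1.7],[0,0,0]],[0.8,[0.5,-8.1,-1.7],[0,0,0]]]'
python3 - <<'E'
from h import *
np.set_printoptions(precision=2,suppress=True)
for i in range(3):
    s=robot.grab_frame("side")
q=robot.sense();p=q["position"];print(p,q["wrist_force"],proj(s,p-[0,0,80]),proj(s,[479.5,53.4,220]))
print([(round(d["p"],2),d["location"]) for d in robot.pinpoint("pin_tip",s)[:2]])
cv2.imwrite("pics/l.png",cv2.resize(s["frame"][200:250,255:315,::-1],None,fx=10,fy=10,interpolation=3))
E
```

```text
t: 12.77
position: [479.2, 55.4, 307.9]
tcp_rot: [[-0.185, 0.983, 0.0], [0.983, 0.185, 0.001], [0.001, 0.0, -1.0]]
wrist_force: [0.1, -0.2, -0.8]
width: 15.2
grip_force: 30.0
[479.33  54.94 308.03] [-0.3   0.28 -0.26] [284.15 225.38] [284.58 227.71]
[(0.59, [280.5, 224.8])]
```

View pics/l.png

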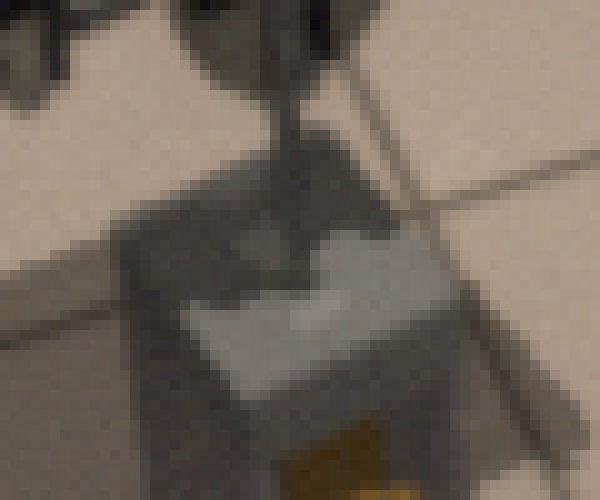

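That is 11 pictures viewed, one over the limit, so no more viewing. The tip is over the hole at about (285,227). I will insert by force feedback.

```bash
python3 -m handwheel '[[0.8,[-0.07,-0.1,0],[0,0,0]],[0.8,[-0.07,-0.1,-0.3],[0,0,0]],[0.8,[-0.07,-0.1,-0.6],[0,0,0]],[0.8,[-0.07,-0.1,-0.9],[0,0,0]],[0.8,[-0.07,-0.1,-1.1],[0,0,0]],[0.8,[-0.07,-0.1,-1.3],[0,0,0]],[0.8,[-0.07,-0.1,-1.3],[0,0,0]]]'
```

```text
t: 13.55
position: [478.1, 52.7, 294.1]
tcp_rot: [[-0.183, 0.983, -0.001], [0.983, 0.183, -0.0], [0.0, -0.001, -1.0]]
wrist_force: [0.7, 0.7, -0.6]
width: 14.7
grip_force: 30.0
```

```bash
python3 -m handwheel '[[0.8,[0,0,-0.5],[0,0,0]],[0.8,[0,0,-1],[0,0,0]],[0.8,[0,0,-1.5],[0,0,0]],[0.8,[0,0,-1.5],[0,0,0]]]'|egrep 'pos|force'
```

```text
position: [477.8, 52.6, 278.4]
wrist_force: [0.8, -0.1, -0.3]
grip_force: 30.0
```

Run:
```python
from h import *
q=robot.sense();print(q["position"],q["wrist_force"],q["moment"])
```

```text
[477.77995222  52.64073857 278.38036993] [ 0.82739215 -0.14487104 -0.2545631 ] [-0.03753519  0.00383875  0.00200362]
```

The tip is about 22 mm below the mouth with almost no side force. Going on down.

```bash
python3 -m handwheel '[[0.8,[0,0,-0.7],[0,0,0]],[0.8,[0,0,-1.4],[0,0,0]],[0.8,[0,0,-2.1],[0,0,0]],[0.8,[0,0,-2.8],[0,0,0]],[0.8,[0,0,-3.5],[0,0,0]],[0.8,[0,0,-4.1],[0,0,0]],[0.8,[0,0,-4.1],[0,0,0]]]'|egrep 'pos|force'
```

```text
position: [478.0, 52.8, 237.3]
wrist_force: [0.4, 0.0, -0.6]
grip_force: 30.0
```

```bash
python3 -m handwheel '[[0.8,[0,0,-0.3],[0,0,0]],[0.8,[0,0,-0.6],[0,0,0]],[0.8,[0,0,-0.6],[0,0,0]]]'|egrep 'pos|force'
```

```text
position: [478.2, 52.7, 232.3]
wrist_force: [-0.3, -0.4, -1.2]
grip_force: 30.0
```

```bash
python3 -m handwheel '[[0.8,[0,0,-0.2],[0,0,0]],[0.8,[0,0,-0.4],[0,0,0]],[0.8,[0,0,-0.4],[0,0,0]]]'|egrep 'pos|force'
```

```text
position: [478.8, 52.8, 229.9]
wrist_force: [-3.0, -0.4, 6.2]
grip_force: 30.0
```

The collar has seated at z ≈ 230, as expected. Releasing and rising straight up.

```bash
python3 -m handwheel '[[0.8,[0,0,0.1],[0,0,0]],[5,[0,0,0.1],[0,0,0]],[5,[0,0,0.1],[0,0,0]],[5,[0,0,0.1],[0,0,0]],[5,[0,0,2],[0,0,0]],[5,[0,0,5],[0,0,0]],[5,[0,0,9],[0,0,0]],[5,[0,4,13],[0,0,0]],[5,[0,8,15],[0,0,0]],[5,[0,12,15],[0,0,0]]]'
python3 -m handwheel '[[5,[0,4,0],[0,0,0]],[5,[0,8,0],[0,0,0]],[5,[0,12,0],[0,0,0]],[5,[0,16,0],[0,0,0]],[5,[0,16,0],[0,0,0]]]'|egrep pos
python3 - <<'E'
from h import *
np.set_printoptions(precision=1,suppress=True)
s=robot.grab_frame("side");t=robot.grab_frame("top")
b=cv2.cvtColor(cv2.imread("pics/b.png"),cv2.COLOR_BGR2RGB)
for f in(s,t):
    print("pin",[(round(d["p"],2),np.round(d["box"])) for d in robot.look_for("pin",f)[:3]])
    print("expect top/collar",proj(f,[479,54,254]),proj(f,[479,54,222]))
    print("tok",[(round(d["p"],2),np.round(d["location"])) for d in robot.pinpoint("token0",f)[:6]])
    print("bar",[(round(d["p"],2),np.round(d["location"])) for d in robot.pinpoint("bar",f)[:2]])
E
```

```text
t: 15.8
position: [480.5, 158.9, 381.1]
tcp_rot: [[-0.179, 0.984, 0.007], [0.984, 0.179, 0.002], [0.001, 0.007, -1.0]]
wrist_force: [1.2, -0.1, 0.1]
width: 50.2
grip_force: 0.0
position: [475.1, 328.6, 375.3]
pin []
expect top/collar [283.6 219.3] [284.3 227.1]
tok [(0.59, array([355., 271.])), (0.51, array([409., 335.])), (0.48, array([406., 269.])), (0.47, array([325., 284.])), (0.45, array([425., 297.])), (0.42, array([339., 278.]))]
bar [(0.92, array([303., 274.])), (0.65, array([339., 277.]))]
pin [(0.48, array([310., 284., 321., 298.]))]
expect top/collar [314.8 290.5] [314.7 290.4]
tok [(0.72, array([345., 233.])), (0.65, array([341., 214.])), (0.59, array([404., 161.])), (0.58, array([345., 254.])), (0.54, array([442., 199.])), (0.51, array([361., 161.]))]
bar [(0.85, array([361., 281.]))]
```

Run:
```python
from h import *
s=robot.grab_frame("side")["frame"].astype(int).mean(2)
a=cv2.imread("pics/a.png").astype(int).mean(2)
d=(s-a)[208:238,272:298];print(np.round(d[::1,::1]/10).astype(int))
```

```text
[[ 0  0  0  0  0  0  0  0  0  0  0  0  0  0  0  0  0  0  0  0  0  0  0  0
   0  0]
 [ 0  0  0  0  0  0  0  0  0  0  0  0  0  0  0  0  0  0  0  0  0  0  0  0
   0  0]
 [ 0  0  0  0  0  0  1  0  0  0  0  0  0  0  0  0  0  0  0  0  0  0  0  0
   0  0]
 [ 1  0  0  0  0  0  0  0  0  0  0  0  0  0  0  0  0  0  0  0  0  0  0  0
   0  0]
 [ 0  0  0  0  0  0  0  0  0  0  0  0  0  0  0  0  0  0  0  0  0  0  0  0
   0  0]
 [ 0  0  0  0  0  0  0  0  0  0  0  0  0  0  0  0  0  0  0  0  0  0  0  0
   0  0]
 [ 0  0  0  0  0  0  0  0  0  0  0  1  0  0  1  0  0  0  0  0  0  0  0  0
   0  0]
 [ 0  0  0  0  0  0  0  0  0  0  0  0  0  0  0  0  0  0  0  0  0  0  0  0
   0  0]
 [ 0  0  0  0  0  0  0  0  0  0  0  0  0  0  0  0  0  0  0  0  0  0  0  0
   0  0]
 [ 0  0  0  0  0  0  0  0  0  0  0  0 -1  0  0  0  0  0  0  0  0  0  0  0
   0  0]
 [ 0  0  0  0  0  0  0  0  0  0 -1 -1  0 -1 -1  0  0  0  0  0  0  0  0  0
   0  0]
 [ 0  0  0  0  0  0  0  0  0  0 -1 -1  0  0  0  0  0  0  0  0  0  0  0  0
   0  0]
 [ 0  0  0  0  0  0  0  0  0 -2 -2 -1  0 -1 -1 -1  0  0  0  0  0  0  0  0
   0  0]
 [ 0  0  0  0  0  0  
[... 690 characters left out ...]
-3 -1  0  0  0  0  0  0  0
   0  0]
 [ 0  0  0  0  0  0  0 -1 -2 -2 -3 -4 -3 -4 -2 -2  0  0  0  0  0  0  0  0
   0  0]
 [ 0  0  0  0  0  0  0  0 -1 -1  0 -1 -1 -1 -1  0  0  0  0  0  0  0  0  0
   0  0]
 [ 0  0  0  0  0  0  0  0  0  0  0  0  0  0  0  0  0  0  0  0  0  0  0  0
   0  0]
 [ 0  0  1  0  0  0  0  0  0  0  0  0  0  0  0  0  0  0  0  0  0  0  0  0
   0 -1]
 [ 1  0  0  0  0  0  0  0  0  0  0  0  0  0  0  0  0  0  0  0  0  0  0  0
   0  0]
 [ 0  0  0  0  0  0  0  0  0  0  1  0  0  0  0  0  0  0  0  0  0  0  0  0
   0  0]
 [ 0  0  0  0  0  0  0  0  0  0  0  0  0  0  0  0  0  0  0  0  0  0  0  0
   0  0]
 [ 0  0  0  0  0  1  0  0  0  0  0  0  0  0  0  0 -1  0  0  0  0  0  0  0
   0  0]]
```

The pin stands upright with its top at about row 219, as expected when home. The bin is still held down and the tokens are still in the crate.

```bash
python3 -c "
from station import robot
print(robot.job_done())"
```

```text
the job is handed in; nothing more can be done
None
```

I handed the job in with the catch holding the bin tipped, the three tokens in the crate and the pin fully home in the post, but I viewed 11 pictures, one over the limit of 10; no verdict came back.

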